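Clamp the glued pepper mill with a one-hand ratchet clamp

ROBOT

A 7-joint arm with a two-finger parallel gripper is mounted at the origin on a cart in front of the work surface, level with it; the furniture and walls round the work are solid. World frame = base frame: x ahead of the robot, y to its left, z up, the work surface at z = 0. Lengths are in mm, angles in rad, forces in N, time in s.
With the tool pointing down it reaches from about 400 to 750 mm from the base axis. Payload 19.5 kg.
Tool frame: the origin (TCP) lies midway between the tips of the shut fingers; the grasp point (between the pads) lies 19 mm behind it; z points along the fingers, y is the line along which they close (so a half turn about z gives the same grasp; the last joint's range is limited). The gripper opens to 85 mm and grips with 20 to 120 N. Pads are 22 mm wide; open, the fingers measure 114 mm over their backs; the gripper's body (76 mm by 85 mm) begins 54 mm behind the grasp point. The pads swing forward as they close: fully open they stand 13 mm farther back than shut.
Start: joints at [-1.225, 0.707, -0.028, 1.485, 0.022, 0.951, -0.075], TCP at [217.423, 532.28, 231.268] pointing down, gripper open.
Joint ranges: [-2.71, 2.71], [-0.32, 2.16], [-1.57, 1.52], [0, 2.45], [-1.46, 4.6], [0, 2.02], [-2.83, 2.83]. Speed limits (rad/s): [1.89, 1.89, 2.57, 2.57, 3.01, 3.01, 3.01].

INTERFACE

Orientations are given as a rotation vector (axis times angle).
In Python, from cell import r gives the robot as it stands. The module is installed in compiled form; this text tells all that it offers.
- The arm moves only by the shell command python3 -m crank 'ROWS' [FORCE]. ROWS is a JSON object of lists of equal length, an entry for each row: "grip": the finger opening in cm, from 0 to 8.54; "xyz": the shift along the tool's x, y, z in cm, a list of three; "twist": the turn about the tool's z in degrees. A call has 1 to 10 rows; each row is the pose to reach, as a shift and turn from the pose commanded when the call began, along the tool's axes at that moment; what a row does not reach only later rows make up. A row lasts 1/8 s, in which the tool goes at most 62.5 mm and 10.7 degrees, less where a joint would pass 70% of its speed; a pose out of reach is approached as far as the arm can. A call with a gripper value outside its range is refused whole. The fingers move at their own pace and stop on an object; FORCE is the grip in N (left out, the last holds). Time passes only in rows, so rows that repeat a pose let the fingers close. It gives the time, the measured TCP pose, the force, the opening and the grip force at its end, in the units of the state.
- r.observe(): the state, without advancing time (a new reading comes with each control period).
- r.read_camera(name): name is "scene" or "side" or "wrist"; returns the picture (384x512x3 uint8, blue, green, red); there is no depth.
- r.camera_info(name): a dict with "fx", "fy", "cx", "cy" (pixels), "R" (3x3) and "t" (3): a world point X has camera coordinates R X + t; the wrist camera has in their place "tool_from_camera" (4x4, takes a point from camera to tool coordinates, whose origin is the TCP and whose axes are the flange's). Camera axes: x right, y down, z forward; pixel columns grow to the right and rows downward; lengths in mm; the calibration is good to about 2 mm. A picture is of the moment at which its call begins: read the wrist's pose just before it. camera_info takes no time and is no camera call.
- r.finish_job(): hands the job in; it is judged then, once.
The state is a dict: "clock": time; "q": joint angles; "qvel": joint speeds; "effort": joint torques, N m; "eef_pos": TCP position; "tcp_rot": TCP orientation; "wrist_force": force on the tool from outside, world axes, zero at the start; "torque": the same for the moment, N m; "width": finger opening in mm; "grip_force": force on a finger pad.
Only numpy, scipy, OpenCV 4.12 (cv2) and the standard library are available. Lean on these libraries where they do the work, as an engineer would, in place of code of your own. Each camera call takes 0.05 s, during which the arm holds its last target. There are 200 camera calls.

TASK

The wooden pepper mill has just been glued: stand it upright on the clamp's board, over the green ring between the sprung jaw and the V-shaped end block, and let go of it. Then pump the orange trigger (squeeze it towards the black handle, let it spring back, repeat) until the jaw presses the mill into the V and the white band of the jaw's plunger has gone into the sleeve, but never so far that the red band goes in too. Move the jaw only by the trigger, leave the mugs and the jar alone, and finish while still holding the trigger squeezed, since the pressure drops when it is released.

Things in the scene. Friction and masses are not known exactly. Their poses are not given: they have to be found in the camera images.
- mill_head (a point): centre of the head of the wooden pepper mill (170 mm tall, loose, about 0.25 kg, round; body 58 mm across and 122 mm tall, head above it 48 mm across from 123 to 159 mm up, small metal nut on top). The point lies on the mill's axis 138 mm above its underside; z points up along the mill.
- clamp: one-hand bar clamp fixed on a light wooden board (400 x 130 x 12 mm thick) on the worktop. Origin on the worktop right under the trigger's pivot; x points along the bar, from the trigger to the V-shaped end block; z up. The board runs from x = -0.10 to 0.30 m; black housing 110 x 36 mm around the origin, up to 130 mm high; the bar lies at z = 0.050 m and sticks out behind to x = -0.156 m at most. The end block with its V stands beyond the seat and is 92 mm high.
- seat (a point): centre of the green ring (62 mm) painted on the board's upper side, 12 mm above the worktop, at x = 0.225 m in the clamp's frame; same axes as the clamp. A mill centred here just touches both cheeks of the V (which catch it at +x). Up to 20 mm short of it (towards -x), and up to 8 mm to the side, is also fine: the jaw then pushes the mill into the V.
- handle (a point): middle of the clamp's fixed black handle, an upright post behind the trigger, 16 mm thick along the clamp's x, 30 mm wide, top at 220 mm above the worktop; the point is 195 mm up.
- trigger_pad (a point): point on the front face (towards the jaw) of the orange trigger lever, 75 mm from its pivot, about 194 mm above the worktop; it moves with the trigger. Lever 12 mm thick, 22 mm wide, top about 215 mm up. Handle and trigger together measure 61 mm over their outer faces at rest and 31 mm fully squeezed. The trigger can be squeezed by closing fingers over both from above, or pulled back towards the handle.
- trigger_angle (a joint): trigger angle, rad: 0 at rest (a spring returns it, about 1.5 N at the pad), 0.4 fully squeezed against the handle. While it is being squeezed it carries the bar forward (about 50 mm per rad, 20 mm for a full stroke, no dead travel); when it goes back the bar stays. Pivot 120 mm above the worktop at the clamp's origin. Takes 4 N at the pad with the jaw free, 8 to 14 N with the jaw pressing.
- bar_slide (a joint): advance of the clamp bar, m: 0 drawn back, 0.10 at most; it starts at 0 to 0.02. It moves stiffly (3.5 N). It grows as the jaw goes towards the V. The jaw meets a mill standing in the seat at about 0.06.
- pad_face (a point): centre of the front face of the black rubber jaw pad (40 mm disc), 50 mm above the worktop; at x = 0.136 m in the clamp's frame plus joint bar_slide minus joint plunger_in.
- plunger_in (a joint): how far the sprung jaw plunger is pushed back into its aluminium sleeve, m: 0 free, pressure 0.7 N per mm, stop at 0.029. Bands on it from the sleeve outwards: white 8 mm, green 12 mm, red 10 mm; so the white band is gone at 0.008 and the red band starts to go in at 0.020. When the trigger is let go, it slips back to about 0.005.
- plunger: the sprung jaw: banded plunger with the black rubber pad that presses the mill; origin at the sleeve's mouth when free.
- bar: the clamp's steel bar with the aluminium sleeve (30 mm dia) and the sprung jaw at its front end and a red stop at the rear; origin on the bar, under the trigger pivot when drawn back.
- trigger: the orange trigger lever; origin on its pivot.
- mill: the pepper mill; origin at the centre of its underside, z up along its axis.
- mug_1: white speckled mug, 94 mm high, left of the clamp near the front edge; bystander.
- pink_mug: pink mug, 94 mm high, behind the clamp; bystander.
- jar: jar with a red lid, 81 mm across and 163 mm high, behind the clamp to the right; bystander.

How it is judged:
By the outcome, as a careful person would: the job done as asked, in the order asked, and still so for the second after the job is handed in, while the arm keeps its last pose, push and grip.
It also fails if it takes over 61 s, if anything falls off the work surface, if the arm or the gripper's body presses on something with over 40 N, if the wrist force passes 120 N, or if a joint passes its speed limit or range.

## Working session

There is one attempt and no reset: what is moved stays moved. The work goes in short steps, Python scripts to look and compute and a shell command to move; the robot and the scene stay as the last step left them, time stands still between calls to the robot, and variables do not carry over. Pictures are saved under pics/ and viewed, at most 10 in all, crops included, and the job is handed in when it is done.

```bash
mkdir -p pics
python3 - <<'E'
from cell import r
import cv2,numpy as np
s=r.observe();print(s)
for n in("scene","side","wrist"):
    im=r.read_camera(n);cv2.imwrite(f"pics/{n}0.png",im)
    print(n,{k:np.round(v,3).tolist() for k,v in r.camera_info(n).items()})
E
```

```text
{'clock': 0.0, 'q': array([-1.22469108,  0.70710631, -0.02762769,  1.48501481,  0.02202194,
        0.95088415, -0.0754448 ]), 'qvel': array([ 5.08090994e-04, -1.03706266e-03, -4.52699902e-04, -1.46940570e-05,
       -6.77344014e-05,  1.32459197e-03, -3.27537597e-03]), 'effort': array([ 7.00699875e-04, -8.83201718e+01,  1.23527069e+00, -2.36154610e+01,
        1.69787899e-02,  6.60814621e-03, -3.52771303e-05]), 'eef_pos': array([217.34040792, 532.05196702, 230.8217432 ]), 'tcp_rot': array([-6.05202688e-01, -3.08257636e+00,  1.72265527e-03]), 'wrist_force': array([-1.44976479e-01,  1.03901040e-01, -1.25228344e-04]), 'torque': array([-0.01431688,  0.06976419, -0.01278807]), 'grip_force': 0.0, 'width': 85.41194615671259}
scene {'fx': 354.331, 'fy': 354.331, 'cx': 259.066, 'cy': 195.155, 'R': [[0.654, -0.757, -0.005], [-0.563, -0.483, -0.67], [0.505, 0.441, -0.742]], 't': [-381.589, 382.931, 922.109]}
side {'fx': 454.615, 'fy': 454.615, 'cx': 255.687, 'cy': 203.029, 'R': [[0.938, -0.347, -0.008], [-0.23, -0.605, -0.762], [0.259, 0.716, -0.648]], 't': [-542.121, 209.249, 1377.544]}
wrist {'fx': 319.318, 'fy': 319.318, 'cx': 254.138, 'cy': 193.059, 'tool_from_camera': [[-0.0, -0.951, -0.309, 79.464], [1.0, -0.0, 0.001, -0.059], [-0.001, -0.309, 0.951, -142.121], [0.0, 0.0, 0.0, 1.0]]}
```

View pics/scene0.png

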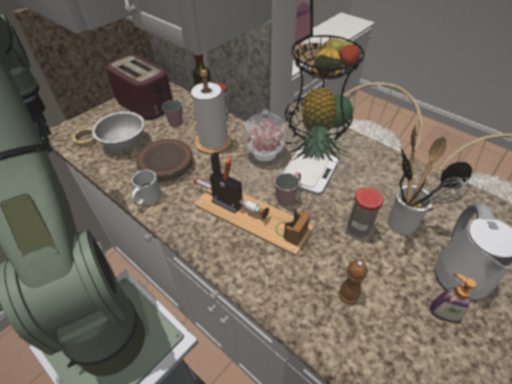

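View pics/side0.png

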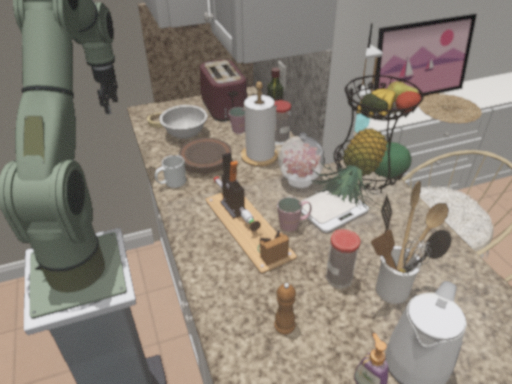

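Run:
```python
import cv2
a=cv2.imread("pics/scene0.png")[148:308,190:375];cv2.imwrite("pics/sc.png",cv2.resize(a,None,fx=3.7,fy=3.7,interpolation=cv2.INTER_CUBIC))
b=cv2.imread("pics/side0.png")[148:338,200:330];cv2.imwrite("pics/sd.png",cv2.resize(b,None,fx=3.15,fy=3.15,interpolation=cv2.INTER_CUBIC))
```

```text
(no output)
```

View pics/sc.png

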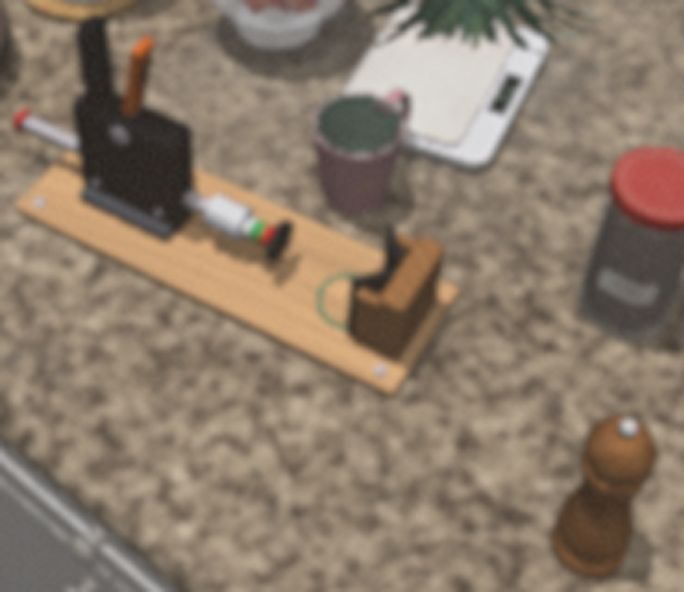

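View pics/sd.png

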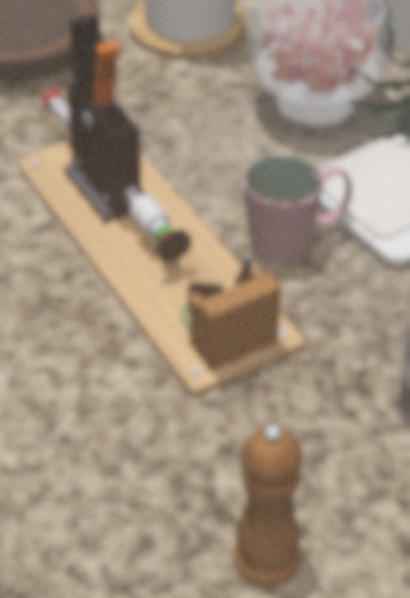

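```bash
cat > h.py <<'E'
from cell import r
import numpy as np
from scipy.optimize import least_squares
from scipy.spatial.transform import Rotation as Ro
def proj(n,X):
    c=r.camera_info(n);X=np.atleast_2d(X)
    p=X@np.array(c["R"]).T+np.array(c["t"]);return np.c_[c["fx"]*p[:,0]/p[:,2]+c["cx"],c["fy"]*p[:,1]/p[:,2]+c["cy"]]
def C(p,X):
    c,s=np.cos(p[2]),np.sin(p[2]);X=np.atleast_2d(X)
    return np.c_[p[0]+c*X[:,0]-s*X[:,1],p[1]+s*X[:,0]+c*X[:,1],X[:,2]]
def wproj(X,pos,rot):
    c=r.camera_info("wrist");T=np.array(c["tool_from_camera"])
    t=Ro.from_rotvec(rot).inv().apply(np.atleast_2d(X)-pos)
    p=(t-T[:3,3])@T[:3,:3];return np.c_[c["fx"]*p[:,0]/p[:,2]+c["cx"],c["fy"]*p[:,1]/p[:,2]+c["cy"]]
E
python3 - <<'E'
from h import *
sc=lambda a:(np.array(a)+.5)/3.7-.5+[190,148]
sd=lambda a:(np.array(a)+.5)/3.15-.5+[200,148]
B=np.array([[-100,-65,12],[300,-65,12],[300,65,12],[-100,65,12]])
us=sc([[17,205],[395,384],[460,290],[54,167]]);ud=sd([[19,160],[195,384],[303,341],[75,141]])
f=lambda p:np.r_[(proj("scene",C(p,B))-us)[:3].ravel(),(proj("side",C(p,B))-ud)[:3].ravel()]
best=min((least_squares(f,[500,300,a]) for a in np.arange(-3,3,.7)),key=lambda o:o.cost)
p=best.x;print("clamp",p,np.degrees(p[2]),np.round(best.fun,1))
M=lambda q:np.array([[q[0],q[1],168],[q[0],q[1],141]])
ms=sc([[628,426],[620,455]]);md=sd([[272,432],[271.5,460]])
g=lambda q:np.r_[(proj("scene",M(q))-ms).ravel(),(proj("side",M(q))-md).ravel()]
o=least_squares(g,[600,0]);print("mill",o.x,np.round(o.fun,1))
print("seat",C(p,[225,0,12]))
# points on clamp plane y=0: handle top, trigger tip, pad
for nm,a,b,x0 in(("handle top",(93,20),(83,18),[-35,220]),("trig top",(145,42),(107,45),[15,215]),("pad",(278,240),(175,243),[140,50])):
    k=lambda v:np.r_[proj("scene",C(p,[v[0],0,v[1]]))[0]-sc(a),proj("side",C(p,[v[0],0,v[1]]))[0]-sd(b)]
    o=least_squares(k,x0);print(nm,o.x,np.round(o.fun,1))
s=r.observe();R=Ro.from_rotvec(s["tcp_rot"]).as_matrix();print(R.round(3))
E
```

```text
clamp [536.99411441 103.303906    -1.40959609] -80.76390675916817 [-0.9 -0.7 -0.6  2.2  0.3 -1.2 -0.4 -1.3 -0.2  1.4  1.8 -0.9]
mill [ 512.64121199 -394.3712754 ] [ 0.6  1.4  0.5 -0.9 -0.2  0.3 -0.4 -1.6]
seat [[ 573.10728904 -118.77904836   12.        ]]
handle top [-33.14930238 218.09102294] [-0.6  0.3  1.2 -0.3]
trig top [ 19.64774231 217.38400273] [-0.5  0.5  1.1 -0.5]
pad [149.24099658  47.96576784] [-0.1 -0.1  0.1  0.1]
[[-0.926  0.378 -0.   ]
 [ 0.378  0.926 -0.001]
 [ 0.    -0.001 -1.   ]]
```

```bash
cat >> h.py <<'E'
def shift(pts,s=None):
    s=s or r.observe();R=Ro.from_rotvec(s["tcp_rot"]).as_matrix()
    return ((np.atleast_2d(pts)-s["eef_pos"])@R/10).round(1)
E
python3 - <<'E'
from h import *
c=r.camera_info("scene");R=np.array(c["R"]);t=np.array(c["t"])
for n,u in(("roll",(213,145)),("jar",(361,232)),("pinkmug",(286,203)),("mug",(147,202))):
    d=R.T@[(u[0]-c["cx"])/c["fx"],(u[1]-c["cy"])/c["fy"],1];o=-R.T@t;print(n,(o-d*o[2]/d[2]).round())
print(shift([[480,350,330],[590,100,330],[580,-150,330],[513,-330,300]]))
E
```

```text
roll [726. 372.   0.]
jar [ 733. -311.    0.]
pinkmug [672. -48.   0.]
mug [358. 326.   0.]
[[-31.2  -6.9  -9.9]
 [-50.8 -25.9  -9.9]
 [-59.4 -49.4  -9.9]
 [-60.  -68.6  -6.9]]
```

```bash
python3 -m crank '{"grip":[8.5,8.5,8.5,8.5,8.5,8.5,8.5,8.5,8.5,8.5],"xyz":[[-5,-1,-3],[-10,-2,-6],[-16,-3.5,-9.9],[-21,-4.7,-9.9],[-26,-5.8,-9.9],[-31.2,-7,-9.9],[-35,-11,-9.9],[-39,-15,-9.9],[-43,-19,-9.9],[-47,-23,-9.9]],"twist":[0,0,0,0,0,0,0,0,0,0]}' 30
python3 - <<'E'
from h import *
print(shift([[590,100,330],[580,-150,330],[513,-300,310]]))
E
```

```text
clock: 1.4
eef_pos: [566.0, 139.8, 330.2]
tcp_rot: [-0.605, -3.082, 0.0]
wrist_force: [0.5, -0.2, -0.7]
width: 85.1
grip_force: 0.0
[[ -3.7  -2.8   0. ]
 [-12.3 -26.3   0. ]
 [-11.7 -42.7   2. ]]
```

```bash
python3 -m crank '{"grip":[8.5,8.5,8.5,8.5,8.5,8.5,8.5,8.5,8.5,8.5],"xyz":[[-3,-5,0],[-5,-10,0],[-8,-16,0],[-10.5,-21,0],[-12.3,-26.3,0],[-12.2,-32,0.5],[-12,-37,1],[-11.8,-42.7,2],[-11.8,-48,2],[-11.8,-48,2]],"twist":[0,0,0,0,0,0,0,0,0,0]}'
python3 - <<'E'
from h import *
import cv2
s=r.observe();im=r.read_camera("wrist");cv2.imwrite("pics/w1.png",im)
print(s["clock"],s["eef_pos"],s["q"].round(2),wproj([[513,-394,170],[513,-394,0]],s["eef_pos"],s["tcp_rot"]))
E
```

```text
clock: 2.65
eef_pos: [490.9, -351.1, 309.8]
tcp_rot: [-0.614, -3.08, 0.002]
wrist_force: [0.0, 0.1, 0.8]
width: 85.4
grip_force: 0.0
2.65 [ 490.93824972 -351.05887617  309.84361021] [ 0.6   0.69 -0.08  1.23  0.06  1.23  1.7 ] [[221.53278717 217.94283635]
 [232.98796321 173.44313503]]
```

View pics/w1.png

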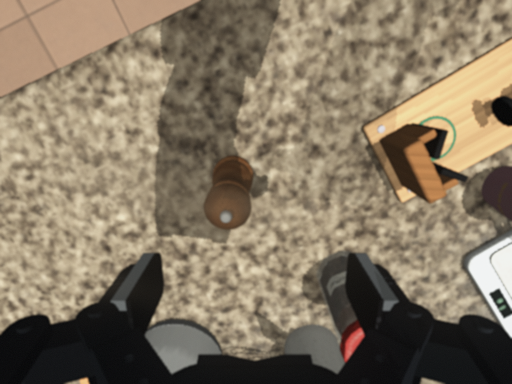

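Run:
```python
from h import *
s=r.observe();print(shift([[514,-391.5,230],[514,-391.5,118]]))
p=[536.99,103.3,-1.4096]
print(wproj(C(p,[[225,0,12],[300,-65,12],[300,65,12],[256,0,12]]),s["eef_pos"],s["tcp_rot"]))
```

```text
[[-3.6 -3.1  8. ]
 [-3.6 -3.1 19.2]]
[[430.86262211 140.44936271]
 [360.88164394 128.63176061]
 [399.54712827 205.1143593 ]
 [409.90086902 152.15281683]]
```

```bash
python3 -m crank '{"grip":[8.5,8.5,8.5,8.5,8.5,8.5,8.5],"xyz":[[-3.6,-3.1,4],[-3.6,-3.1,8],[-3.6,-3.1,12],[-3.6,-3.1,16],[-3.6,-3.1,19.2],[-3.6,-3.1,19.2],[-3.6,-3.1,19.2]],"twist":[0,0,0,0,0,0,0]}' && python3 -m crank '{"grip":[4,4,4,4,4,4],"xyz":[[0,0,0],[0,0,0],[0,0,0],[0,0,0],[0,0,0],[0,0,0]],"twist":[0,0,0,0,0,0]}' 40
```

```text
clock: 3.58
eef_pos: [515.7, -389.5, 119.8]
tcp_rot: [0.604, 3.081, -0.001]
wrist_force: [0.4, 0.2, 0.1]
width: 85.3
grip_force: 0.0
clock: 4.32
eef_pos: [515.4, -390.0, 119.5]
tcp_rot: [0.605, 3.081, -0.001]
wrist_force: [0.7, 0.2, 8.9]
width: 46.5
grip_force: 39.8
```

```bash
python3 -m crank '{"grip":[4,4,4,4,4],"xyz":[[0,0,-2],[0,0,-5],[0,0,-9],[0,0,-14],[0,0,-14]],"twist":[0,0,0,0,0]}'
python3 - <<'E'
from h import *
print(shift([[570.7,-104,260]]))
E
```

```text
clock: 4.95
eef_pos: [515.8, -390.3, 261.9]
tcp_rot: [0.605, 3.078, -0.004]
wrist_force: [-0.3, 0.7, -3.8]
width: 46.6
grip_force: 41.7
[[ 5.7 28.6  0.1]]
```

```bash
python3 -m crank '{"grip":[4,4,4,4,4,4,4,4,4],"xyz":[[0.5,3,0],[1.4,7,0],[2.4,12,0],[3.4,17,0],[4.4,22,0],[5.2,26,0],[5.7,28.6,0],[5.7,28.6,0],[5.7,28.6,0]],"twist":[0,0,0,0,0,0,0,0,0]}'
python3 - <<'E'
from h import *
import cv2
s=r.observe();im=r.read_camera("wrist")
a=cv2.imread("pics/w1.png")
cv2.imwrite("pics/w2.png",cv2.resize(im,None,fx=1.5,fy=1.5))
p=[535.6,110.3,-1.4096]
print(s["eef_pos"],s["width"],wproj(C(p,[[225,0,12],[300,-65,12],[300,65,12],[-100,-65,12],[-33,0,220],[20,0,215]]),s["eef_pos"],s["tcp_rot"])*1.5)
for n in("scene","side"): cv2.imwrite(f"pics/{n}2.png",r.read_camera(n))
E
```

```text
clock: 6.08
eef_pos: [569.9, -104.0, 257.8]
tcp_rot: [-0.606, -3.082, 0.001]
wrist_force: [0.1, -0.4, -2.4]
width: 46.8
grip_force: 42.0
[ 569.92005226 -103.99258836  257.84819642] 46.84002703632201 [[ 373.34076045  241.48584958]
 [ 253.00612231  221.87052438]
 [ 339.99850503  346.4161682 ]
 [ 729.44553102  -83.90700955]
 [1038.48177752  -29.88272988]
 [ 858.52832347   65.59537643]]
```

View pics/w2.png

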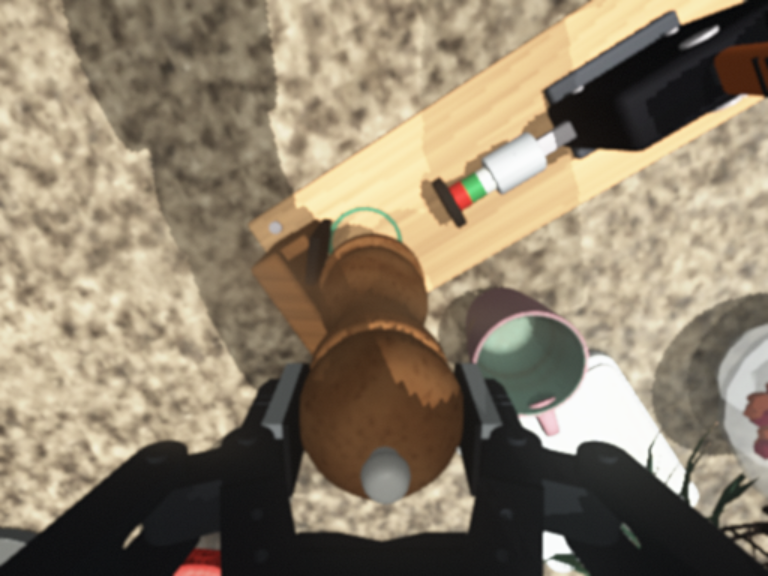

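Run:
```python
from h import *
s={"eef_pos":np.array([569.92,-103.99,257.85]),"tcp_rot":np.array([-.606,-3.082,.001])}
W=lambda X:wproj(X,s["eef_pos"],s["tcp_rot"])*1.5
th=np.linspace(0,2*np.pi,180);ring=np.c_[225+31*np.cos(th),31*np.sin(th),12+0*th]
def f(v):
    p=v[:3];q=W(C(p,ring))
    e=W(C(p,[[300,-65,12],[v[3],-65,12],[v[4],65,12],[v[5],65,12],[v[6],0,50]]))
    return np.r_[q[:,1].min()-208,q[:,0].min()-330,q[:,0].max()-402,(e-[[250,226],[590,6],[430,292],[580,208],[450,202]]).ravel()]
o=least_squares(f,[537,105,-1.41,0,200,100,145]);print(o.x.round(3),o.fun.round(1));p=o.x[:3]
print("seat",C(p,[225,0,12]))
R=Ro.from_rotvec(s["tcp_rot"]).as_matrix()
for z in(-50,):
    g=lambda d:(W(s["eef_pos"]+R@[d[0],d[1],z])[0]-[386,476])
    print("nut tool xy",least_squares(g,[0,0]).x)
base=np.c_[29*np.cos(th),29*np.sin(th),119.5+0*th]
q=W(s["eef_pos"]+base@R.T);print("base circle px",q.min(0),q.max(0))
```

```text
[535.806 104.38   -1.409  -2.92  201.1    62.429 151.482] [-1.3 -0.7  2.4 -3.3 -1.1 -0.8 -1.3  1.   1.7  0.3  0.5  1.2  2. ]
seat [[ 572.0145915  -117.68705386   12.        ]]
nut tool xy [4.19962492 1.09670765]
base circle px [330.2229775  230.21619967] [431.8971576  327.56682258]
```

Run:
```python
from h import *
print(shift([[572.4,-107.5,140],[572.4,-107.5,131.5]]))
```

```text
[[-0.4 -0.2 11.8]
 [-0.4 -0.2 12.7]]
```

```bash
python3 -m crank '{"grip":[4,4,4,4,4,4,4,4,4],"xyz":[[-0.4,-0.2,2],[-0.4,-0.2,5],[-0.4,-0.2,8],[-0.4,-0.2,10],[-0.4,-0.2,11.2],[-0.4,-0.2,11.8],[-0.4,-0.2,12.2],[-0.4,-0.2,12.5],[-0.4,-0.2,12.5]],"twist":[0,0,0,0,0,0,0,0,0]}'
python3 - <<'E'
from h import *
import cv2
im=r.read_camera("wrist");cv2.imwrite("pics/w3.png",im)
a=r.read_camera("scene")[148:288,190:330];b=r.read_camera("side")[148:288,195:335]
cv2.imwrite("pics/c3.png",cv2.resize(np.hstack([a,b]),None,fx=2.85,fy=2.85,interpolation=cv2.INTER_CUBIC))
E
```

```text
clock: 7.35
eef_pos: [573.3, -106.7, 133.5]
tcp_rot: [0.605, 3.083, -0.0]
wrist_force: [-0.2, -0.3, -1.7]
width: 46.5
grip_force: 42.0
```

View pics/c3.png

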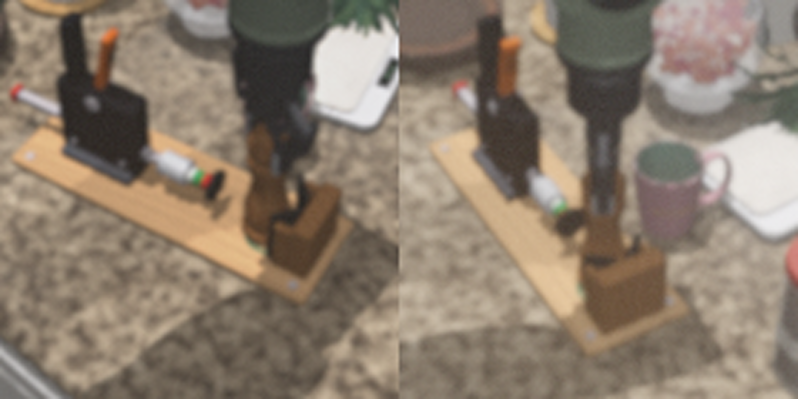

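```bash
python3 -m crank '{"grip":[4,4,4,4],"xyz":[[0.1,0,0],[0.2,-0.1,0.1],[0.2,-0.1,0.2],[0.2,-0.1,0.2]],"twist":[0,0,0,0]}' ; python3 -m crank '{"grip":[5,5.5,6.5,8.5,8.5,8.5,8.5,8.5,8.5,8.5],"xyz":[[0,0,0],[0,0,0],[0,0,0],[0,0,0],[0,0,-1],[0,0,-3],[0,0,-7],[0,0,-12],[0,0,-17],[0,0,-17]],"twist":[0,0,0,0,0,0,0,0,0,0]}'
python3 - <<'E'
from h import *
import cv2
s=r.observe();im=r.read_camera("wrist");cv2.imwrite("pics/w4.png",cv2.resize(im,None,fx=1.5,fy=1.5))
p=[535.8,104.4,-1.409]
print(s["eef_pos"],wproj(C(p,[[225,0,182],[225,0,12],[205,0,182],[205,0,12]]),s["eef_pos"],s["tcp_rot"])*1.5)
R=Ro.from_rotvec(s["tcp_rot"]).as_matrix()
# over the trigger grasp, z 300
q=C(p,[-10,0,300]);print(q,shift(q))
E
```

```text
clock: 8.0
eef_pos: [571.1, -107.1, 131.6]
tcp_rot: [0.606, 3.082, -0.0]
wrist_force: [-0.5, -0.5, 3.7]
width: 46.5
grip_force: 42.5
clock: 9.25
eef_pos: [571.9, -107.0, 305.3]
tcp_rot: [0.604, 3.077, 0.0]
wrist_force: [0.7, 1.0, -0.6]
width: 84.5
grip_force: 0.0
[ 571.86151421 -106.98967678  305.31331415] [[363.87474186 284.32132118]
 [369.88090576 228.01520181]
 [393.3912024  266.9536797 ]
 [388.52203463 216.65312595]]
[[534.18908669 114.26939503 300.        ]] [[11.8 19.1  0.3]]
```

View pics/w4.png

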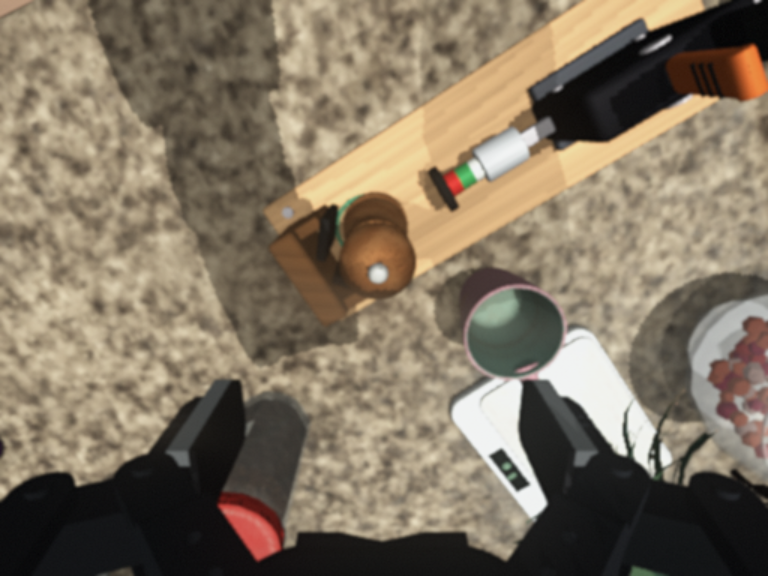

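```bash
python3 -m crank '{"grip":[8.54,8.54,8.54,8.54,8.54,8.54,8.54,8.54],"xyz":[[2.4,3.8,0.3],[4.8,7.6,0.3],[7.1,11.5,0.3],[9.5,15.3,0.3],[11.8,19.1,0.3],[11.8,19.1,0.3],[11.8,19.1,0.3],[11.8,19.1,0.3]],"twist":[-6,-12,-18,-25,-31.5,-31.5,-31.5,-31.5]}' 80
python3 - <<'E'
from h import *
import cv2
s=r.observe();im=r.read_camera("wrist");cv2.imwrite("pics/w5.png",cv2.resize(im,None,fx=1.5,fy=1.5))
p=[535.8,104.4,-1.409]
print(s["eef_pos"],s["tcp_rot"],s["q"].round(2))
print(wproj(C(p,[[-41,0,220],[-25,0,220],[-41,-15,220],[20,0,194],[25,0,215],[25,-11,215],[0,0,120]]),s["eef_pos"],s["tcp_rot"])*1.5)
E
```

```text
clock: 10.3
eef_pos: [534.0, 113.6, 298.1]
tcp_rot: [0.251, -3.131, 0.001]
wrist_force: [-0.2, -0.2, 0.4]
width: 85.2
grip_force: 0.0
[534.04440321 113.55729364 298.07965116] [ 2.51093629e-01 -3.13104176e+00  8.50909577e-04] [-0.16  0.59 -0.2   1.47  0.13  1.09  1.34]
[[445.7511131  305.43515017]
 [413.01155854 305.49664225]
 [446.99683581 275.97125467]
 [326.66762659 289.28134375]
 [312.10110109 302.27326439]
 [311.06408389 281.17096629]
 [367.37232415 256.05993042]]
```

View pics/w5.png

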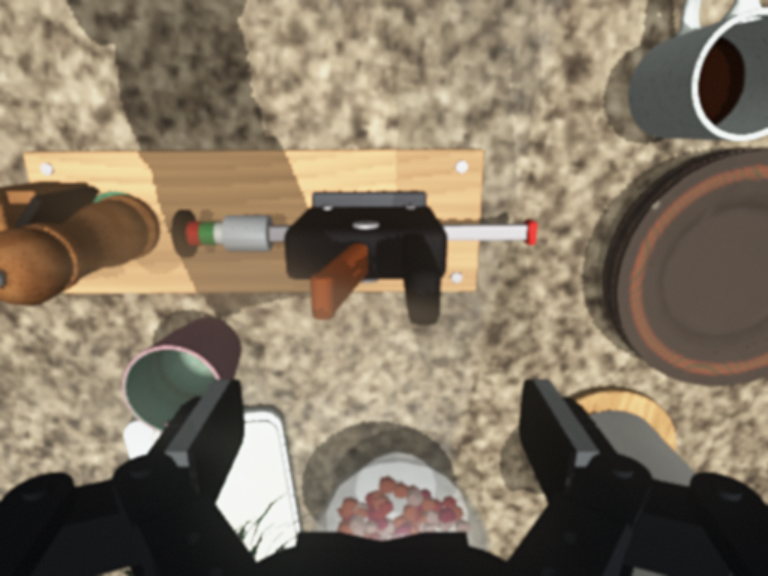

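```bash
python3 -m crank '{"grip":[8.54,8.54,8.54,8.54,8.54,8.54,8.54],"xyz":[[0,-0.2,3],[0,-0.2,6],[0,-0.2,8.5],[0,-0.2,11],[0,-0.2,12.8],[0,-0.2,13.6],[0,-0.2,13.6]],"twist":[0,0,0,0,0,0,0]}'; python3 -m crank '{"grip":[8.54,8.54,8.54,8.54],"xyz":[[0,0.6,0],[0,1.2,0],[0,1.6,0],[0,1.6,0]],"twist":[0,0,0,0]}'
```

```text
clock: 11.22
eef_pos: [534.3, 112.3, 162.3]
tcp_rot: [0.253, -3.131, 0.0]
wrist_force: [0.5, 0.4, 0.2]
width: 85.2
grip_force: 0.0
clock: 11.72
eef_pos: [531.7, 128.6, 162.4]
tcp_rot: [-0.255, 3.131, -0.0]
wrist_force: [1.5, -3.4, 1.5]
width: 85.4
grip_force: 1.3
```

```bash
python3 -m crank '{"grip":[8.54,8.54,8.54,8.54,8.54,8.54],"xyz":[[0,0.5,0],[0,1,0],[0,1.5,0],[0,2.0,0],[0,2.3,0],[0,2.3,0]],"twist":[0,0,0,0,0,0]}'; python3 -m crank '{"grip":[8.54,8.54,8.54],"xyz":[[0,0.1,0],[0,0.2,0],[0,0.2,0]],"twist":[0,0,0]}'
cat > look.py <<'E'
from h import *
import cv2,sys
p=[535.8,104.4,-1.409]
s=r.observe();im=r.read_camera("wrist")
# pad/red, green, white along bar at z=50: sample line y=0
xs=np.arange(60,215,.5);u=wproj(C(p,np.c_[xs,0*xs,50+0*xs]),s["eef_pos"],s["tcp_rot"])
hsv=cv2.cvtColor(im,cv2.COLOR_BGR2HSV)
sc=r.read_camera("scene");sd=r.read_camera("side")
def seg(I,P,tag):
    H=cv2.cvtColor(cv2.GaussianBlur(I,(3,3),0),cv2.COLOR_BGR2HSV);out={}
    v=[(H[int(round(b)),int(round(a))] if 0<=a<511 and 0<=b<383 else np.zeros(3)) for a,b in P]
    h=np.array(v).astype(int)
    g=(h[:,0]>45)&(h[:,0]<85)&(h[:,1]>90)&(h[:,2]>60);rd=((h[:,0]<6)|(h[:,0]>172))&(h[:,1]>130)&(h[:,2]>60)
    rg=lambda m:(xs[m].min(),xs[m].max()) if m.any() else None
    print(tag,"green",rg(g),"red",rg(rd))
seg(im,u,"wrist");X=C(p,np.c_[xs,0*xs,60+0*xs])
seg(sc,proj("scene",X),"scene");seg(sd,proj("side",X),"side")
cv2.imwrite(f"pics/{sys.argv[1]}w.png",im);cv2.imwrite(f"pics/{sys.argv[1]}s.png",sc);cv2.imwrite(f"pics/{sys.argv[1]}d.png",sd)
E
python3 look.py a
```

```text
clock: 12.48
eef_pos: [528.0, 150.5, 162.2]
tcp_rot: [0.254, -3.131, 0.002]
wrist_force: [1.6, -7.9, 1.8]
width: 85.2
grip_force: 4.0
clock: 12.85
eef_pos: [528.0, 150.9, 162.2]
tcp_rot: [0.252, -3.131, 0.005]
wrist_force: [3.5, -16.8, 2.5]
width: 85.4
grip_force: 8.5
wrist green (np.float64(151.0), np.float64(161.5)) red (np.float64(163.5), np.float64(165.5))
scene green None red (np.float64(161.0), np.float64(165.0))
side green None red None
```

```bash
python3 -m crank '{"grip":[8.54,8.54,8.54,8.54,8.54,8.54,8.54,8.54,8.54,8.54],"xyz":[[0,-1,0],[0,-2,0],[0,-3,0],[0,-3,0],[0,-2.4,0],[0,-1.8,0],[0,-1.2,0],[0,-0.6,0],[0,-0.1,0],[0,-0.1,0]],"twist":[0,0,0,0,0,0,0,0,0,0]}'; python3 look.py b
```

```text
clock: 14.25
eef_pos: [528.1, 150.8, 162.2]
tcp_rot: [0.253, -3.131, 0.004]
wrist_force: [2.5, -14.3, 2.4]
width: 85.2
grip_force: 7.0
wrist green None red None
scene green None red (np.float64(177.0), np.float64(180.0))
side green None red None
```

```bash
cat > blob.py <<'E'
from h import *
import cv2,sys
p=[535.8,104.4,-1.409]
xs=np.arange(90,230,.5)
for t in sys.argv[1:]:
  for n,k in(("scene","s"),("side","d")):
    I=cv2.imread(f"pics/{n}0.png" if t=="0" else f"pics/{t}{k}.png").astype(float)
    best=[]
    for z in(50,55,60,64):
        P=proj(n,C(p,np.c_[xs,0*xs,z+0*xs])).astype(np.float32)
        v=cv2.remap(I,P[:,0].reshape(1,-1),P[:,1].reshape(1,-1),cv2.INTER_LINEAR)[0]
        best.append(v)
    v=np.max(np.stack([b for b in best]),0) if 0 else None
    def peak(f):
        o=[]
        for b in best:
            w=np.clip(f(b)-12,0,None);o.append(f"{(w*xs).sum()/w.sum():.0f}({w.max():.0f})" if w.sum()>0 else "-")
        return " ".join(o)
    print(t,n,"green",peak(lambda b:b[:,1]-np.maximum(b[:,0],b[:,2])),"| red",peak(lambda b:b[:,2]-b[:,1]-60),"| white",peak(lambda b:b.min(1)-130))
E
python3 blob.py 0 a b
```

```text
0 scene green 128(52) 130(52) 132(33) - | red 141(39) 142(35) 144(19) 145(1) | white 105(72) 105(76) 106(77) 105(75)
0 side green 126(32) 129(28) 132(16) - | red - - - - | white 104(80) 106(82) 107(80) 109(76)
a scene green 145(58) 147(63) 148(40) - | red 158(43) 159(43) 161(22) - | white 122(83) 123(86) 124(87) 125(85)
a side green 142(37) 146(30) 150(22) 152(6) | red - - - - | white 116(83) 119(83) 123(81) 126(76)
b scene green 162(59) 163(59) 164(45) 166(7) | red 174(53) 175(50) 177(27) 178(7) | white 133(83) 134(87) 135(87) 135(86)
b side green 158(34) 163(31) 166(22) 169(12) | red - - - - | white 126(85) 130(86) 135(83) 137(79)
```

```bash
python3 -m crank '{"grip":[8.54,8.54,8.54,8.54,8.54,8.54,8.54,8.54,8.54,8.54],"xyz":[[0,-1,0],[0,-2,0],[0,-3,0],[0,-3,0],[0,-2.4,0],[0,-1.8,0],[0,-1.2,0],[0,-0.6,0],[0,-0.1,0],[0,-0.1,0]],"twist":[0,0,0,0,0,0,0,0,0,0]}'; python3 look.py c >/dev/null; python3 blob.py c
```

```text
clock: 15.65
eef_pos: [528.1, 150.6, 162.3]
tcp_rot: [-0.254, 3.131, -0.003]
wrist_force: [1.3, -9.4, 3.7]
width: 85.7
grip_force: 4.9
c scene green 172(58) 173(61) 174(48) 175(9) | red 184(46) 186(51) 187(31) 188(6) | white 141(83) 142(86) 145(86) 148(85)
c side green 168(41) 171(34) 175(31) 178(16) | red - - - - | white 134(84) 140(86) 145(84) 149(79)
```

```bash
cat > rear.py <<'E'
from h import *
import cv2,sys
p=[535.8,104.4,-1.409]
s=r.observe();xs=np.arange(-170,-55,.25)
t=sys.argv[1]
if len(sys.argv)>2:
    s=r.observe();cv2.imwrite(f"pics/{t}w.png",r.read_camera("wrist"))
pos=s["eef_pos"]
I=cv2.imread(f"pics/{t}w.png").astype(float)
for z in(46,50,56):
    P=wproj(C(p,np.c_[xs,0*xs,z+0*xs]),pos,s["tcp_rot"]).astype(np.float32)
    v=cv2.remap(I,P[:,0].reshape(1,-1),P[:,1].reshape(1,-1),cv2.INTER_LINEAR)[0]
    w=v[:,2]-v[:,1:2].max(1);m=w>50
    print(t,z,P[0],P[-1],"red",(xs[m].min(),xs[m].max(),w.max()) if m.any() else w.max())
E
for t in a b c; do python3 rear.py $t; done
```

```text
a 46 [399.49402 188.13303] [263.96732 188.1375 ] red (np.float64(-121.75), np.float64(-113.25), np.float64(171.75390625))
a 50 [401.56696 189.54413] [264.10617 189.54848] red (np.float64(-120.5), np.float64(-112.25), np.float64(170.9228515625))
a 56 [404.78967 191.73796] [264.32205 191.7421 ] red (np.float64(-118.75), np.float64(-110.75), np.float64(172.0))
b 46 [399.49402 188.13303] [263.96732 188.1375 ] red (np.float64(-105.0), np.float64(-97.0), np.float64(169.6875))
b 50 [401.56696 189.54413] [264.10617 189.54848] red (np.float64(-104.25), np.float64(-96.25), np.float64(170.16796875))
b 56 [404.78967 191.73796] [264.32205 191.7421 ] red (np.float64(-103.0), np.float64(-95.25), np.float64(170.0))
c 46 [399.49402 188.13303] [263.96732 188.1375 ] red (np.float64(-89.0), np.float64(-81.5), np.float64(116.875))
c 50 [401.56696 189.54413] [264.10617 189.54848] red (np.float64(-88.5), np.float64(-81.0), np.float64(117.09375))
c 56 [404.78967 191.73796] [264.32205 191.7421 ] red (np.float64(-87.75), np.float64(-80.25), np.float64(115.25))
```

```bash
python3 -m crank '{"grip":[8.54,8.54,8.54,8.54,8.54,8.54,8.54],"xyz":[[0,-1,0],[0,-2,0],[0,-3,0],[0,-3,0],[0,-2.4,0],[0,-1.8,0],[0,-1.8,0]],"twist":[0,0,0,0,0,0,0]}'; python3 look.py d >/dev/null; python3 blob.py d; python3 rear.py d
```

```text
clock: 16.68
eef_pos: [530.9, 133.5, 162.5]
tcp_rot: [-0.255, 3.131, -0.001]
wrist_force: [0.9, -6.1, 2.8]
width: 85.4
grip_force: 3.4
d scene green 173(59) 174(58) 175(40) 176(12) | red 184(43) 186(49) 187(31) 188(7) | white 148(83) 149(87) 151(87) 153(84)
d side green 168(36) 172(24) 177(18) 180(8) | red - - - - | white 140(84) 146(86) 151(84) 154(78)
d 46 [420.32034 188.11548] [284.84708 188.11269] red (np.float64(-84.75), np.float64(-76.75), np.float64(172.01171875))
d 50 [422.69104 189.5261 ] [285.28528 189.52328] red (np.float64(-83.75), np.float64(-76.0), np.float64(170.93359375))
d 56 [426.3767  191.71913] [285.96658 191.71631] red (np.float64(-82.25), np.float64(-74.75), np.float64(170.875))
```

```bash
python3 -m crank '{"grip":[8.54,8.54,8.54,8.54],"xyz":[[0,0.2,0],[0,0.4,0],[0,0.5,0],[0,0.5,0]],"twist":[0,0,0,0]}'; python3 look.py e >/dev/null; python3 blob.py e; python3 rear.py e
python3 - <<'E'
import cv2,numpy as np
a=cv2.imread("pics/es.png")[170:270,200:320];b=cv2.imread("pics/ed.png")[185:285,215:315]
a=cv2.resize(a,(480,400),interpolation=cv2.INTER_CUBIC)[:, :];b=cv2.resize(b,(320,320),interpolation=cv2.INTER_CUBIC)
b=cv2.copyMakeBorder(b,0,80,0,0,cv2.BORDER_CONSTANT);cv2.imwrite("pics/e.png",np.hstack([a,b]))
E
```

```text
clock: 17.32
eef_pos: [530.2, 138.0, 162.5]
tcp_rot: [-0.254, 3.131, -0.002]
wrist_force: [1.7, -7.0, 5.2]
width: 85.3
grip_force: 3.6
e scene green 174(43) 175(37) 176(19) 177(5) | red 184(45) 186(50) 187(31) 188(7) | white 148(83) 149(86) 152(86) 155(85)
e side green 169(21) 173(13) 177(7) 181(2) | red - - - - | white 141(84) 147(85) 152(83) 156(79)
e 46 [414.4832  187.94756] [279.05426 187.95158] red (np.float64(-82.5), np.float64(-74.5), np.float64(169.85546875))
e 50 [416.76917 189.35637] [279.40918 189.36041] red (np.float64(-81.75), np.float64(-73.75), np.float64(170.37109375))
e 56 [420.32303 191.54657] [279.96094 191.55061] red (np.float64(-80.5), np.float64(-72.75), np.float64(169.625))
```

View pics/e.png

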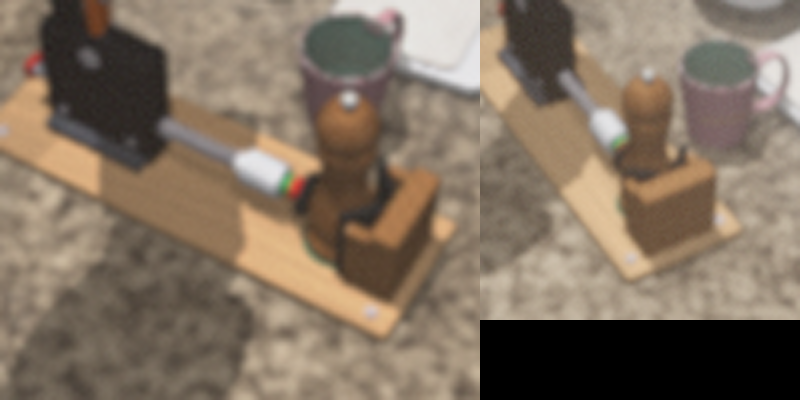

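```bash
python3 -c "
from cell import r
print(r.finish_job())"
```

```text
the job is handed in; nothing more can be done
None
```

I stood the mill upright on the seat and clamped it into the V, then handed the job in while still holding the trigger squeezed. By my camera estimate the plunger is about 13 mm in, so the white band is inside the sleeve and the red band is still out. That took about 17 of the 61 s allowed, and the mugs and jar were left alone.

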